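# Throw a used culture dish into the lever-lidded discard chest

## Task

Throw away the culture dish that lies on the loading shelf of the steel discard chest: press the long end of the side lever all the way down until the catch holds the heavy lid open by itself, push the dish along the shelf into the well, then press the red tab so that the lid falls fully shut. Do it all with the fingertips: never touch the lid or lift the dish, and leave everything else where it stands.

Things in the scene. Friction and masses are not known exactly. Their poses are not given: they have to be found in the camera images.
- chest: Steel discard chest, fast on the worktop: open well 130 x 140 mm, rim 90 mm up, a loading shelf in front. Origin: on the worktop under the well's middle. x points from the shelf to the lid's hinge (away from the robot if not turned), y left, z up. Inside of the well: x -61 to 61, y -66 to 66 mm. The lever stands on its right flank, in the plane y = -86 mm.
- shelf_front (a point): Middle of the front edge of the loading shelf, on its top face, 90 mm up. The smooth shelf is level with the rim and runs 99 mm from here along the chest's +x to the inner edge of the rim; lips 5 mm high along both sides, 75 mm apart. In front of this edge there is free air. Axes as the chest's.
- well_rim (a point): Middle of the inner edge of the well's front wall, 90 mm above the worktop; past it (chest's +x) there is nothing under a dish. Axes as the chest's.
- dish_center (a point): Centre (half-way up) of the covered culture dish to be thrown away: tan, flat, 56 mm across, 12 mm high, 30 g; at the start it lies on the loading shelf between the side lips.
- lid_front (a point): Middle of the front edge of the heavy steel lid (144 mm wide, 136 mm long, 0.55 to 0.95 kg, hinged at the back of the well). Held open it leans back, its front edge about 125 mm over the rim and 70 mm behind the inner edge of the front wall.
- lid_part (a joint): Opening of the lid in rad: 0 shut, about 1.05 when the catch holds the lever down. It falls shut by its weight, damped, within about a second.
- lever_pad (a point): Centre of the top of the black press pad (44 mm along the lever, 36 across) near the lever's long end, which points to the chest's -x. At rest 145 mm up at x = -136 mm of the chest, sloping 19 degrees down towards the well; held by the catch 77 mm up at x = -148 mm, sloping 10 degrees the other way; the bottom stop is 5 mm lower. Takes 5 to 20 N. Axes at rest as the chest's.
- lever_part (a joint): Turn of the lever in rad: 0 at rest (long end up), 0.51 where the catch holds it, 0.545 at its bottom stop. It turns on a fulcrum pin 88 mm above the worktop at x = -14, y = -86 mm of the chest; its short end lifts the lid by a brass roller on the lid's side arm.
- tab (a point): Centre of the top of the red release tab (26 mm along x, 30 across) of the spring catch in front of the lever's tip: 52 mm up at x = -226, y = -86 mm of the chest. The catch snaps over the tip by itself when the lever is pressed to its bottom. Pressing the tab down 10 to 15 mm (2 to 8 N) frees the lever, whose tip then swings up 45 mm behind the tab.
- catch_part (a joint): Turn of the spring catch in rad: 0 at rest or latched, grows as the tab is pressed, 0.32 at its stop (tab 17 mm down).
- microscope1: White binocular microscope, fixed, standing left of or right of the chest: about 236 mm deep, 172 wide, 397 high; origin in the middle of its foot. A tall obstacle: pass in front of it (nearer the robot), not through it. The centrifuge at the left and a second microscope at the right are like obstacles beside the work.
- carton: White cardboard carton, open on top, 131 x 75 mm, 205 mm high (flaps to 268); origin in the middle of its foot. Bystander, to be left alone.
- tube_orange: Centrifuge tube with orange cap, 34 mm across, 108 high; origin in the middle of its foot. Bystander, to be left alone.
- tube_blue: Centrifuge tube with blue cap, 34 mm across, 108 high; origin in the middle of its foot. Bystander, to be left alone.
- tube_white: Centrifuge tube with white cap, 34 mm across, 108 high; origin in the middle of its foot. Bystander, to be left alone.
- kept_dish1: Flat brown culture dish on the worktop, 55 mm across, 8 to 12 high; origin in the middle of its foot. Bystander, to be left alone.
- kept_dish2: Flat brown culture dish on the worktop, 55 mm across, 8 to 12 high; origin in the middle of its foot. Bystander, to be left alone.
- tin: Blue flat tin, 42 x 60 x 19 mm; origin in the middle of its foot. Bystander, to be left alone.
- slides: Grey-white box of slides, 69 x 100 x 33 mm; origin in the middle of its foot. Bystander, to be left alone.
- objective: White screw case with black cap, 37 mm across, 58 high; origin in the middle of its foot. Bystander, to be left alone.
- spare_eyepiece: Black eyepiece, 34 mm across, 46 high; origin in the middle of its foot. Bystander, to be left alone.
- tweezers: Steel forceps lying down, 127 mm long, 9 high; origin in the middle of its foot. Bystander, to be left alone.

How it is judged:
By the outcome, as a careful person would: the job done as asked, in the order asked, and still so for the second after the job is handed in, with the robot touching nothing.
It also fails if it takes over 64 s, if anything falls off the work surface, if the arm or the gripper's body presses on something with over 40 N, if the wrist force passes 120 N, or if a joint passes its speed limit or range.

## Robot

A 6-joint arm with a two-finger parallel gripper is mounted at the origin on a cart in front of the work surface, level with it; the furniture and walls round the work are solid. World frame = base frame: x ahead of the robot, y to its left, z up, the work surface at z = 0. Lengths are in m, angles in rad, forces in N, time in s.
With the tool pointing down it reaches from about 0.35 to 0.875 m from the base axis. Payload 4.2 kg.
Tool frame: the origin (TCP) lies at the very end of the fingers, on their centre line; the grasp point (between the pads) lies 19 mm behind it (manip.grip_point_offset is the x of the grasp point in the tool frame, in m); x points along the fingers, z is the direction in which the jaws open and shut, and the axes are right-handed (so a half turn about x gives the same grasp; the last joint's range is limited). The gripper opens to 85 mm and grips with 20 to 120 N. Pads are 22 mm wide; open, the fingers measure 114 mm over their backs; the gripper's body (76 mm by 85 mm) begins 54 mm behind the grasp point. The pads swing forward as they close: fully open they stand 13 mm farther back than shut.
Start: joints at [-1.004, 0.385, 0.008, 0, -1.194, -0.259], TCP at [0.189, -0.596, 0.231] pointing down, gripper open.
Joint ranges: [-3.14, 3.14], [-1.21, 2.06], [-1.07, 1.41], [-3.16, 2.05], [-2.99, -0.16], [-3.1, 3.1]. Speed limits (rad/s): [2.79, 2.79, 3.14, 3.14, 3.14, 3.14].

## Interface

Orientations are given as a rotation vector (axis times angle).
In Python, from plant import manip gives the robot as it stands.
- The arm moves only by the tool apply_moves, never from a script. Its argument "commands" is a list of rows, each a list of 7 numbers: the turn, a rotation vector about the tool's x, y, z in degrees, then the shift along the tool's x, y, z in cm, then the opening, from 0 (shut) to 1 (fully open). A call has 1 to 12 rows; each row is the pose to reach, as a shift and turn from the pose commanded when the call began, along the tool's axes at that moment; what a row does not reach only later rows make up. A row lasts 1/8 s, in which the tool goes at most 62.5 mm and 10.7 degrees, less where a joint would pass 70% of its speed; a pose out of reach is approached as far as the arm can. A call with a gripper value outside its range is refused whole. The fingers move at their own pace and stop on an object; "squeeze" is the grip in N (left out, the last holds). Time passes only in rows, so rows that repeat a pose let the fingers close. It gives the time, the measured TCP pose, the force and the opening at its end, in the units of the state.
- manip.get_state(): the state, without advancing time (a new reading comes with each control period).
- manip.get_image(name): name is "side" or "top" or "wrist"; returns the picture (420x560x3 uint8, red, green, blue); there is no depth.
- manip.calibration(name): a dict with "fx", "fy", "cx", "cy" (pixels), "T" (4x4, takes a point from camera to world coordinates); the wrist camera has in their place "tool_from_camera" (4x4, takes a point from camera to tool coordinates, whose origin is the TCP and whose axes are the tool frame's). Camera axes: x right, y up, looking along -z (the intrinsics and any distortion apply to the point x, -y, -z); pixel columns grow to the right and rows downward; lengths in m; the calibration is good to about 2 mm. A picture is of the moment at which its call begins: read the wrist's pose just before it. calibration takes no time and is no camera call.
- manip.hand_in(): hands the job in, once; it reports no verdict.
The state is a dict: "t": time; "joint_positions": joint angles; "joint_velocities": joint speeds; "joint_efforts": joint torques, N m; "eef_pos": TCP position; "ee_rot": TCP orientation; "wrist_force": force on the tool from outside, world axes, zero at the start; "moment": the same for the moment, N m; "width": opening from 0.0 (shut) to 1.0 (fully open).
Only numpy, scipy, OpenCV 4.12 (cv2) and the standard library are available. Lean on these libraries where they do the work, as an engineer would, in place of code of your own. Each camera call takes 0.05 s, during which the arm holds its last target. There are 200 camera calls.

## Working session

There is one attempt and no reset: what is moved stays moved. The work goes in short steps, Python scripts to look and compute and a tool call to move; the robot and the scene stay as the last step left them, time stands still between calls to the robot, and variables do not carry over. Pictures are saved under pics/ and viewed, about 8 in all and at most 12, crops included, and the job is handed in when it is done.

Besides the shell and the picture viewer there is one more tool, called after "Call:" in YAML: its name, and indented under it one key for each argument. apply_moves: Moves the arm, as the interface text tells. Its arguments: {"type":"object","properties":{"commands":{"type":"array"},"squeeze":{"type":"number"}},"required":["commands"]}

```bash
mkdir -p pics; ls
python3 - <<'E'
from plant import manip
import cv2,numpy as np
np.set_printoptions(precision=4,suppress=True)
print(manip.get_state(), manip.grip_point_offset)
for n in("side","top","wrist"):
    cv2.imwrite(f"pics/{n}0.png",manip.get_image(n)[:,:,::-1]); print(n,manip.calibration(n))
E
```

```text
pics
{'t': 0.0, 'joint_positions': array([-1.0044,  0.3856,  0.0066, -0.0005, -1.194 , -0.2586]), 'joint_velocities': array([-0.0006,  0.0006,  0.0001,  0.0006, -0.0007,  0.0011]), 'joint_efforts': array([ -0.0012, -39.229 ,  18.8396,   4.1863,  -0.0048,  -0.    ]), 'eef_pos': array([ 0.1892, -0.5951,  0.2302]), 'ee_rot': array([-1.4301,  1.0464,  1.4335]), 'wrist_force': array([ 0.4884,  0.088 , -0.3655]), 'moment': array([ 0.0194, -0.0528,  0.0051]), 'width': 0.9998817469191765} -0.0187
side {'fx': 447.3790843648371, 'fy': 447.3790843648371, 'cx': 276.4121696037155, 'cy': 215.09340410361656, 'T': array([[-0.9998,  0.0209,  0.0034,  0.5531],
       [-0.0085, -0.545 ,  0.8384,  1.4189],
       [ 0.0193,  0.8382,  0.545 ,  1.049 ],
       [ 0.    ,  0.    ,  0.    ,  1.    ]])}
top {'fx': 495.7947906178842, 'fy': 495.7947906178842, 'cx': 279.17903235822297, 'cy': 210.06014288444896, 'T': array([[ 0.1142,  0.7831, -0.6114, -0.7088],
       [-0.9934,  0.0943, -0.0648, -0.1283],
       [ 0.0069,  0.6148,  0.7887,  1.7443],
       [ 0.    ,  0.    ,  0.    ,  1.    ]])}
wrist {'fx': 335.7110384372481, 'fy': 335.7110384372481, 'cx': 280.5579644328144, 'cy': 211.34195514973175, 'tool_from_camera': array([[-0.0005,  0.2587, -0.9659, -0.1429],
       [ 0.0001,  0.9659,  0.2587,  0.065 ],
       [ 1.    ,  0.    , -0.0005, -0.    ],
       [ 0.    ,  0.    ,  0.    ,  1.    ]])}
```

View pics/top0.png

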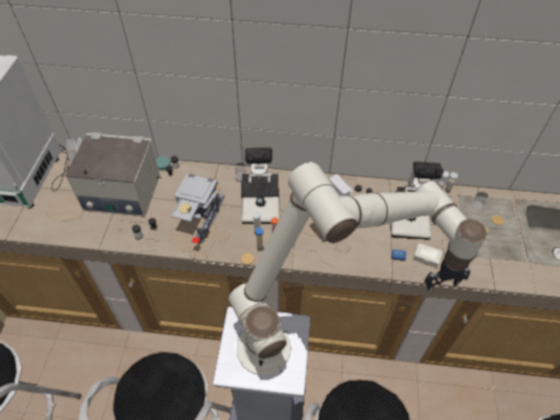

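View pics/side0.png

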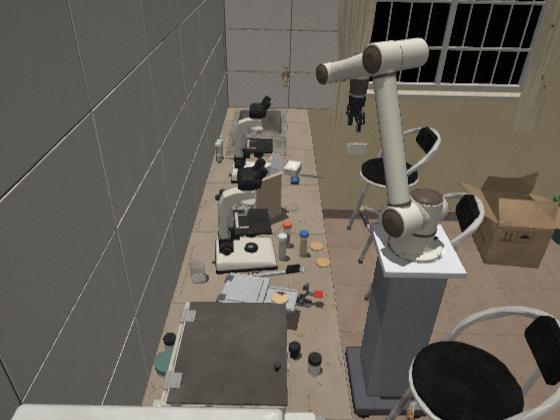

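The top view shows the chest at about (197,205), the tan dish at (185,209), the red tab at (196,240) and the microscope to its right. In the side view the dish is at (280,298) and the tab at (319,294). I'll zoom into both.

```bash
cat > h.py <<'E'
from plant import manip
import cv2,numpy as np
from scipy.spatial.transform import Rotation as R
np.set_printoptions(precision=4,suppress=True)
def cam(n,st=None):
    c=manip.calibration(n)
    if n=="wrist":
        T=np.eye(4);T[:3,:3]=R.from_rotvec(st['ee_rot']).as_matrix();T[:3,3]=st['eef_pos'];T=T@c['tool_from_camera']
    else:T=c['T']
    return c,T
def ray(C,u,v):
    c,T=C
    d=T[:3,:3]@np.array([(u-c['cx'])/c['fx'],-(v-c['cy'])/c['fy'],-1.]);return T[:3,3],d/np.linalg.norm(d)
def plane(C,u,v,z):
    o,d=ray(C,u,v);return o+d*(z-o[2])/d[2]
def tri(*rs):
    A=np.zeros((3,3));b=np.zeros(3)
    for o,d in rs:
        P=np.eye(3)-np.outer(d,d);A+=P;b+=P@o
    p=np.linalg.solve(A,b);return p,[np.linalg.norm((np.eye(3)-np.outer(d,d))@(p-o)) for o,d in rs]
def proj(C,p):
    c,T=C;q=T[:3,:3].T@(np.asarray(p)-T[:3,3]);return c['cx']-c['fx']*q[0]/q[2],c['cy']+c['fy']*q[1]/q[2]
def mask(im,kind):
    h=cv2.cvtColor(im,cv2.COLOR_RGB2HSV)
    if kind=='red':m=((h[...,0]<8)|(h[...,0]>172))&(h[...,1]>140)&(h[...,2]>80)
    if kind=='tan':m=(h[...,0]>8)&(h[...,0]<24)&(h[...,1]>70)&(h[...,2]>150)
    return m.astype(np.uint8)
def blobs(m,mn=6):
    n,l,s,c=cv2.connectedComponentsWithStats(m);return [(s[i,4],c[i].round(2),s[i,:4]) for i in range(1,n) if s[i,4]>=mn]
E
python3 - <<'E'
from h import *
a=cv2.imread("pics/top0.png");b=cv2.imread("pics/side0.png")
x=cv2.resize(a[165:265,150:250],(400,400),interpolation=cv2.INTER_CUBIC)
y=cv2.resize(b[255:330,210:335],(400,240),interpolation=cv2.INTER_CUBIC)
y=cv2.resize(b[225:325,210:335],(500,400),interpolation=cv2.INTER_CUBIC)
cv2.imwrite("pics/crop1.png",np.hstack([x[:, :300],y]))
T=cam('top');S=cam('side')
for k in('red','tan'):
    for n,i in(('top',a),('side',b)):
        for q in blobs(mask(i[:,:,::-1].copy(),k)):
            if (n=='top' and 150<q[1][0]<270 and 170<q[1][1]<270) or (n=='side' and 205<q[1][0]<340 and 220<q[1][1]<340):print(k,n,q)
E
```

```text
red top (np.int32(35), array([195.77, 239.91]), array([192, 238,   8,   5], dtype=int32))
red side (np.int32(45), array([286.49, 224.42]), array([283, 221,   8,   7], dtype=int32))
red side (np.int32(50), array([318.44, 293.78]), array([315, 291,   8,   7], dtype=int32))
tan top (np.int32(8), array([217.88, 187.12]), array([217, 186,   3,   3], dtype=int32))
tan top (np.int32(63), array([184.24, 207.65]), array([180, 204,  10,   8], dtype=int32))
tan top (np.int32(124), array([246.93, 258.26]), array([241, 253,  13,  12], dtype=int32))
tan side (np.int32(93), array([316.01, 245.29]), array([309, 241,  14,   9], dtype=int32))
tan side (np.int32(108), array([322.7 , 261.46]), array([316, 257,  14,  10], dtype=int32))
tan side (np.int32(140), array([279.21, 297.9 ]), array([272, 292,  16,  12], dtype=int32))
```

View pics/crop1.png

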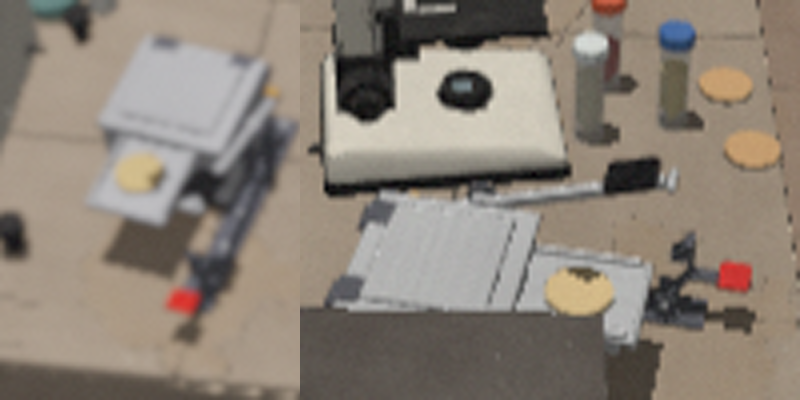

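The crop shows the dish on the shelf, the lever's black pad at side pixel (293,269), the red tab with the catch, and the lid shut. The chest is turned. I'll triangulate these.

Run:
```python
from h import *
T=cam('top');S=cam('side')
tab=tri(ray(T,195.8,239.9),ray(S,318.4,293.8));dish=tri(ray(T,184.6,208.2),ray(S,279.3,297.5))
print('tab',tab,'dish',dish)
print('dish plane z=.102',plane(T,184.6,208.2,.102),plane(S,279.3,297.5,.102))
print('tab plane',plane(T,195.8,239.9,.052),plane(S,318.4,293.8,.052))
print('pad side',plane(S,293,268.5,.145))
f=lambda x,y:(x/4+150,y/4+165);g=lambda x,y:((x-300)/4+210,y/4+225)
# shelf front corners
for n,t,s in(('shelfR',(165,222),(640,340)),('shelfRside',(165,222),(632,343))):print(n,tri(ray(T,*f(*t)),ray(S,*g(*s))))
for p in((90,203),(165,222),(190,150),(112,140)):print('top shelf',plane(T,*f(*p),.09))
for p in((653,262),(636,345),(530,245)):print('side shelf',plane(S,*g(*p),.09))
for p in((152,38),(270,62),(222,150),(103,118)):print('top lid',plane(T,*f(*p),.10))
for p in((385,195),(540,213),(518,312)):print('side lid',plane(S,*g(*p),.10))
```

```text
tab (array([0.4083, 0.3373, 0.0459]), [np.float64(0.0023612716244687183), np.float64(0.0023612716244685197)]) dish (array([0.5348, 0.4067, 0.0904]), [np.float64(0.0005474176834032063), np.float64(0.000547417683403397)])
dish plane z=.102 [0.5267 0.4028 0.102 ] [0.5346 0.4194 0.102 ]
tab plane [0.4068 0.3348 0.052 ] [0.4075 0.3459 0.052 ]
pad side [0.4929 0.3336 0.145 ]
shelfR (array([0.4968, 0.387 , 0.034 ]), [np.float64(0.01734793968604113), np.float64(0.017347939686041133)])
shelfRside (array([0.5016, 0.3876, 0.0297]), [np.float64(0.01565980674129103), np.float64(0.0156598067412911)])
top shelf [0.4903 0.4476 0.09  ]
top shelf [0.4753 0.3643 0.09  ]
top shelf [0.5726 0.3591 0.09  ]
top shelf [0.5762 0.445  0.09  ]
side shelf [0.4752 0.3737 0.09  ]
side shelf [0.4907 0.4637 0.09  ]
side shelf [0.5718 0.357  0.09  ]
top lid [0.7166 0.4324 0.1   ]
top lid [0.6975 0.2955 0.1   ]
top lid [0.569  0.3225 0.1   ]
top lid [0.5971 0.4584 0.1   ]
side lid [0.6901 0.3122 0.1   ]
side lid [0.5646 0.3302 0.1   ]
side lid [0.5787 0.4421 0.1   ]
```

```bash
cat >> h.py <<'E'
def rows(wps,st=None):
    """wps: (pos, Rmat); prints relative rows in deg/cm from the current pose (commanded ~ measured)"""
    st=st or manip.get_state();R0=R.from_rotvec(st['ee_rot']);p0=st['eef_pos']
    for p,Rm in wps:
        rv=(R0.inv()*R.from_matrix(Rm)).as_rotvec(degrees=True);s=R0.inv().apply(np.asarray(p)-p0)*100
        print(np.r_[rv,s].round(2).tolist())
def down(yaw,tilt=0):
    """tool x down, tool y toward -chest x, z = chest y; tilt leans the gripper back to the robot"""
    c,s=np.cos(yaw),np.sin(yaw);M=np.array([[0,-c,-s],[0,-s,c],[-1,0,0]]).astype(float)
    return M@R.from_euler('z',-tilt,degrees=True).as_matrix()
E
python3 - <<'E'
from h import *
T=cam('top');S=cam('side')
print(R.from_rotvec(manip.get_state()['ee_rot']).as_matrix())
for p in((242,222),(280,222),(392,237),(430,237)):print(plane(T,*p,.03))
g=lambda x,y:((x-300)/4+210,y/4+225)
for p in((325,185),(570,170),(550,50)):print('side foot',plane(S,*g(*p),.02))
print('tilt check x axis',down(0,20)[:,0])
r=.42
w=[]
st=manip.get_state();Rc=R.from_rotvec(st['ee_rot'])
for a in(-72,-64,-56,-48,-40,-32,-24,-16,-8,0):w.append(((r*np.cos(np.radians(a)),r*np.sin(np.radians(a)),.33),down(np.radians(a)*.5)))
rows(w)
E
```

```text
[[-0.0006 -0.953  -0.3028]
 [ 0.0016 -0.3028  0.953 ]
 [-1.      0.0001  0.0017]]
[0.5364 0.164  0.03  ]
[0.5559 0.0017 0.03  ]
[ 0.534  -0.4758  0.03  ]
[ 0.5531 -0.6353  0.03  ]
side foot [0.7556 0.2071 0.02  ]
side foot [0.5399 0.1797 0.02  ]
side foot [ 0.5607 -0.0023  0.02  ]
tilt check x axis [ 0.342   0.     -0.9397]
[53.63, 0.09, -0.05, -9.92, -0.26, 20.47]
[49.63, 0.09, -0.05, -9.92, -6.1, 20.92]
[45.63, 0.09, -0.04, -9.92, -11.83, 22.18]
[41.63, 0.09, -0.04, -9.92, -17.32, 24.22]
[37.63, 0.09, -0.04, -9.91, -22.48, 27.0]
[33.63, 0.09, -0.03, -9.91, -27.19, 30.47]
[29.63, 0.09, -0.03, -9.9, -31.38, 34.57]
[25.63, 0.09, -0.03, -9.89, -34.96, 39.21]
[21.63, 0.09, -0.02, -9.88, -37.86, 44.31]
[17.63, 0.09, -0.02, -9.87, -40.02, 49.75]
```

Call:
apply_moves:
  commands:
    - [0,0,0,-6,-3,4,0.2]
    - [4,0,0,-10,-7,9,0]
    - [7,0,0,-10,-11,15,0]
    - [10,0,0,-10,-15.7,22.8,0]
    - [10,0,0,-10,-15.7,22.8,0]
    - [12,0,0,-10,-20,27,0]
    - [14,0,0,-10,-25,31,0]
    - [16,0,0,-10,-30,36,0]
    - [18,0,0,-10,-35,41,0]
    - [20,0,0,-10,-37,46,0]
    - [22,0,0,-10,-40,52,0]
    - [24,0,0,-10,-42,57,0]

```text
t: 1.65
eef_pos: [0.4163, 0.0729, 0.3313]
ee_rot: [-1.126, 1.26, 1.126]
wrist_force: [1.4, -0.1, -0.4]
width: 0.003
```

Call:
apply_moves:
  commands:
    - [1,0,0,0,0,6,0]
    - [2,0,0,0,0,12,0]
    - [3,0,0,0,0,18,0]
    - [4,0,0,1,-1.5,24,0]
    - [4.5,0,0,2,-3,30,0]
    - [4.5,0,0,3,-3,30,0]
    - [4.5,0,0,3,-3,30,0]

```text
t: 2.52
eef_pos: [0.479, 0.365, 0.2996]
ee_rot: [-1.07, 1.297, 1.069]
wrist_force: [0.5, -0.8, 0.9]
width: -0.005
```

Run:
```python
from h import *
st=manip.get_state();im=manip.get_image('wrist');np.save('w1.npy',im);np.save('w1st.npy',st,allow_pickle=True)
print(st['eef_pos'],st['ee_rot'])
cv2.imwrite('pics/w1.png',im[:,:,::-1])
for k in('red','tan'):print(k,blobs(mask(im,k),100))
```

```text
[0.479  0.365  0.2996] [-1.0697  1.2969  1.0686]
red [(np.int32(622), array([247.05, 122.25]), array([234, 111,  27,  24], dtype=int32))]
tan [(np.int32(16704), array([287.56,  36.38]), array([ 58,   0, 438, 105], dtype=int32)), (np.int32(5591), array([47.04, 94.3 ]), array([  0,  28,  96, 123], dtype=int32)), (np.int32(275), array([211.07,  94.49]), array([201,  85,  23,  20], dtype=int32)), (np.int32(3006), array([317.56, 137.53]), array([266,  91,  96, 100], dtype=int32)), (np.int32(2724), array([205.71, 178.34]), array([170, 124,  69,  90], dtype=int32)), (np.int32(977), array([ 11.75, 158.54]), array([  0, 136,  28,  43], dtype=int32)), (np.int32(248), array([276.42, 214.37]), array([270, 185,  12,  46], dtype=int32)), (np.int32(125), array([320.1 , 220.44]), array([309, 205,  36,  42], dtype=int32)), (np.int32(615), array([ 16.56, 302.92]), array([  0, 276,  33,  51], dtype=int32)), (np.int32(450), array([  5.8 , 318.84]), array([  0, 290,  18,  46], dtype=int32)), (np.int32(184), array([  7.14, 343.73]), array([  0, 337,  16,  15], dtype=int32))]
```

View pics/w1.png

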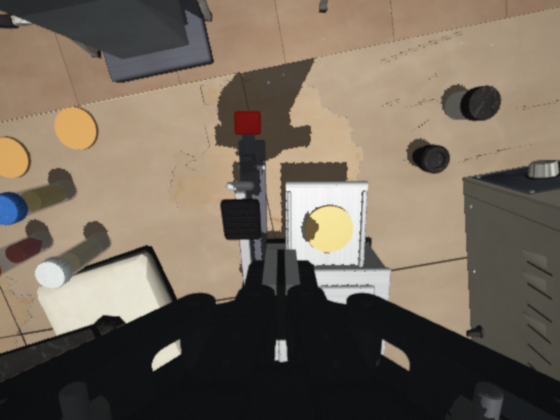

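The wrist view shows the tab at (247,122), the black pad centred at about (241,219), the shelf's front corners at (287,182) and (367,181), and the dish at (328,229). I'll move back and take a second view for the heights.

Call:
apply_moves:
  commands:
    - [0,0,0,0,4,-2,0]
    - [0,0,0,0,9,-4,0]
    - [0,0,0,0,9,-4,0]
    - [0,0,0,0,9,-4,0]

```text
t: 3.08
eef_pos: [0.384, 0.3427, 0.3031]
ee_rot: [-1.067, 1.289, 1.068]
wrist_force: [0.2, -0.2, 0.2]
width: -0.001
```

Run:
```python
from h import *
st=manip.get_state();im=manip.get_image('wrist');np.save('w2.npy',im);np.save('w2st.npy',st,allow_pickle=True)
print(st['eef_pos'],st['ee_rot'])
cv2.imwrite('pics/w2.png',im[:,:,::-1])
for k in('red','tan'):print(k,[b for b in blobs(mask(im,k),300) if 150<b[1][0]<450])
```

```text
[0.384  0.3427 0.3031] [-1.0669  1.2893  1.0683]
red [(np.int32(540), array([280.78, 197.68]), array([268, 187,  26,  23], dtype=int32))]
tan [(np.int32(38532), array([306.43,  76.73]), array([ 76,   0, 432, 170], dtype=int32)), (np.int32(8876), array([292.1 , 207.92]), array([203, 150, 182, 119], dtype=int32)), (np.int32(422), array([360.36, 287.5 ]), array([341, 280,  40,  17], dtype=int32))]
```

View pics/w2.png

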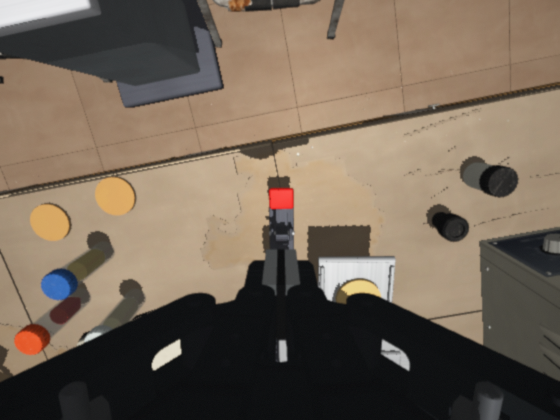

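The second view shows the tab at (281,198) and the shelf corners at (320,258) and (394,258). The pad is hidden by the fingers.

Run:
```python
from h import *
C1=cam('wrist',np.load('w1st.npy',allow_pickle=True).item());C2=cam('wrist',np.load('w2st.npy',allow_pickle=True).item())
print('tab',tri(ray(C1,247.05,122.25),ray(C2,280.8,197.7)))
print('shR',tri(ray(C1,287,182.5),ray(C2,320,258)));print('shL',tri(ray(C1,367,181.5),ray(C2,394,258)))
a=plane(C1,287,182.5,.09);b=plane(C1,367,181.5,.09);print('w1 plane',a,b,np.degrees(np.arctan2(-(b-a)[0],(b-a)[1])),np.linalg.norm(a-b))
a2=plane(C2,320,258,.09);b2=plane(C2,394,258,.09);print(a2,b2,np.degrees(np.arctan2(-(b2-a2)[0],(b2-a2)[1])))
tab=plane(C1,247,122.25,.052);print('tab',tab,plane(C2,280.8,197.7,.052))
dish=plane(C1,328,229.5,.102);pad=plane(C1,241,219,.145);print('dish',dish,'pad',pad)
for th in(-9,-10,-11,-12):
    t=np.radians(th);M=np.array([[np.cos(t),-np.sin(t)],[np.sin(t),np.cos(t)]])
    print(th,'O from tab',tab[:2]-M@[-.226,-.086],'shelf',(a+b)[:2]/2-M@[-.160,0],'pad',pad[:2]-M@[-.136,-.086],'dish local',M.T@(dish[:2]-((a+b)[:2]/2-M@[-.160,0])))
```

```text
tab (array([0.4082, 0.3395, 0.0497]), [np.float64(6.310366737558333e-05), np.float64(6.310366737567528e-05)])
shR (array([0.4778, 0.3719, 0.0881]), [np.float64(2.029338208818215e-06), np.float64(2.0293382089187227e-06)])
shL (array([0.4919, 0.4546, 0.0922]), [np.float64(0.0003878926198526445), np.float64(0.00038789261985265665)])
w1 plane [0.4775 0.3719 0.09  ] [0.4923 0.4555 0.09  ] -10.09701819042468 0.08488214701336977
[0.477  0.3718 0.09  ] [0.4931 0.4548 0.09  ] -10.976076288608706
tab [0.4083 0.3396 0.052 ] [0.4077 0.3397 0.052 ]
dish [0.5333 0.4057 0.102 ] pad [0.4934 0.3248 0.145 ]
-9 O from tab [0.645  0.3892] shelf [0.6429 0.3887] pad [0.6411 0.3885] dish local [-0.1109 -0.0003]
-10 O from tab [0.6458 0.3851] shelf [0.6425 0.3859] pad [0.6422 0.3859] dish local [-0.1109  0.0005]
-11 O from tab [0.6465 0.3809] shelf [0.642  0.3832] pad [0.6433 0.3833] dish local [-0.111   0.0014]
-12 O from tab [0.6472 0.3768] shelf [0.6414 0.3804] pad [0.6443 0.3807] dish local [-0.111   0.0022]
```

Heights and offsets agree with the text: the tab is at 50 mm, the shelf at 88 to 92 mm, and the chest pose is O≈(0.6435, 0.385) with yaw about -10.3°. Next I'll plan the press.

```bash
cat >> h.py <<'E'
YAW=np.radians(-10.3);O=np.array([.6435,.385,0])
Rz=R.from_euler('z',YAW).as_matrix()
W=lambda x,y,z:O+Rz@(np.array([x,y,z])/1000)
def loc(p=None):
    return Rz.T@((manip.get_state()['eef_pos'] if p is None else p)-O)*1000
E
python3 - <<'E'
from h import *
print(loc());M=down(YAW)
rows([(W(-140,-86,300),M),(W(-137,-86,165),M),(W(-137,-86,152),M),(W(-144,-86,122),M),(W(-147,-86,98),M),(W(-148,-86,76),M)])
E
```

```text
[-247.4956  -87.6924  302.5683]
[-0.61, 0.14, 0.07, 0.27, -10.75, 0.28]
[-0.61, 0.14, 0.07, 13.77, -11.03, 0.25]
[-0.61, 0.14, 0.07, 15.07, -11.03, 0.25]
[-0.61, 0.14, 0.07, 18.07, -10.33, 0.24]
[-0.61, 0.14, 0.07, 20.47, -10.02, 0.23]
[-0.61, 0.14, 0.07, 22.67, -9.92, 0.22]
```

Call:
apply_moves:
  commands:
    - [-0.6,0,0,0,-6,0.3,0]
    - [-0.6,0,0,3,-11,0.3,0]
    - [-0.6,0,0,8,-11,0.3,0]
    - [-0.6,0,0,13,-11,0.3,0]
    - [-0.6,0,0,13,-11,0.3,0]
    - [-0.6,0,0,13,-11,0.3,0]

```text
t: 3.88
eef_pos: [0.4941, 0.3263, 0.1733]
ee_rot: [-1.076, 1.285, 1.075]
wrist_force: [0.1, 0.4, 0.7]
width: -0.003
```

Run:
```python
from h import *
print(loc());im=manip.get_image('wrist');cv2.imwrite('pics/w3.png',im[100:,130:430,::-1])
M=down(YAW)
rows([(W(-137,-86,152),M),(W(-144,-86,122),M),(W(-147,-86,98),M),(W(-148,-86,76),M)])
```

```text
[-136.5242  -84.5051  173.3182]
[0.05, 0.21, 0.19, 2.2, 0.05, -0.19]
[0.05, 0.21, 0.19, 5.2, 0.76, -0.2]
[0.05, 0.21, 0.19, 7.6, 1.06, -0.21]
[0.05, 0.21, 0.19, 9.8, 1.17, -0.22]
```

View pics/w3.png

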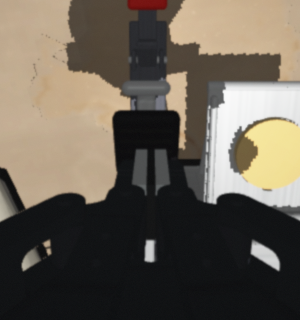

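The fingers sit over the pad, about 1 mm off centre. I'll press along the arc.

Call:
apply_moves:
  commands:
    - [0,0,0,1.2,0,-0.2,0]
    - [0,0,0,2.2,0.1,-0.2,0]
    - [0,0,0,3.0,0.3,-0.2,0]
    - [0,0,0,4.0,0.6,-0.2,0]
    - [0,0,0,5.0,0.8,-0.2,0]
    - [0,0,0,6.0,1.0,-0.2,0]
    - [0,0,0,7.0,1.1,-0.2,0]
    - [0,0,0,8.0,1.2,-0.2,0]
    - [0,0,0,9.0,1.2,-0.2,0]

```text
t: 5.05
eef_pos: [0.4801, 0.3263, 0.0837]
ee_rot: [-1.078, 1.286, 1.077]
wrist_force: [-5.7, -0.7, 12.0]
width: 0.002
```

Call:
apply_moves:
  commands:
    - [0,0,0,0.4,0,0,0]
    - [0,0,0,0.8,0,0,0]
    - [0,0,0,1.0,0,0,0]

```text
t: 5.42
eef_pos: [0.4807, 0.3262, 0.0729]
ee_rot: [-1.078, 1.286, 1.076]
wrist_force: [-3.6, -1.0, 14.8]
width: -0.001
```

Call:
apply_moves:
  commands:
    - [0,0,0,0.3,0,0,0]
    - [0,0,0,0.3,0,0,0]

```text
t: 5.68
eef_pos: [0.4808, 0.3263, 0.0726]
ee_rot: [-1.079, 1.285, 1.076]
wrist_force: [-6.9, -3.2, 20.4]
width: 0.001
```

That is the bottom stop: the force rose with no further motion. I'll rise.

Call:
apply_moves:
  commands:
    - [0,0,0,-0.5,0,0,0]
    - [0,0,0,-1.2,0,0,0]
    - [0,0,0,-3,0,0,0]
    - [0,0,0,-7,0,0,0]
    - [0,0,0,-12,3,0,0]
    - [0,0,0,-12,5,0,0]
    - [0,0,0,-12,5,0,0]

```text
t: 6.55
eef_pos: [0.4296, 0.3345, 0.1881]
ee_rot: [-1.077, 1.289, 1.078]
wrist_force: [-0.5, 0.6, -0.2]
width: 0.0
```

Run:
```python
from h import *
print(loc(),manip.get_state()['wrist_force']);im=manip.get_image('wrist');s=manip.get_image('side')
x=cv2.resize(s[205:325,205:345],(490,420),interpolation=cv2.INTER_CUBIC)
cv2.imwrite('pics/w4.png',np.hstack([im[:,130:430],x])[:,:,::-1])
M=down(YAW,15)
rows([(W(-205,-30,200),M),(W(-205,0,150),M),(W(-190,0,97),M)])
```

```text
[-201.4581  -87.9415  188.0911] [-0.4636  0.56   -0.2054]
[0.07, -0.1, -15.06, -1.29, 0.45, 5.8]
[0.07, -0.1, -15.06, 3.7, 0.44, 8.81]
[0.07, -0.1, -15.06, 9.0, -1.06, 8.82]
```

View pics/w4.png

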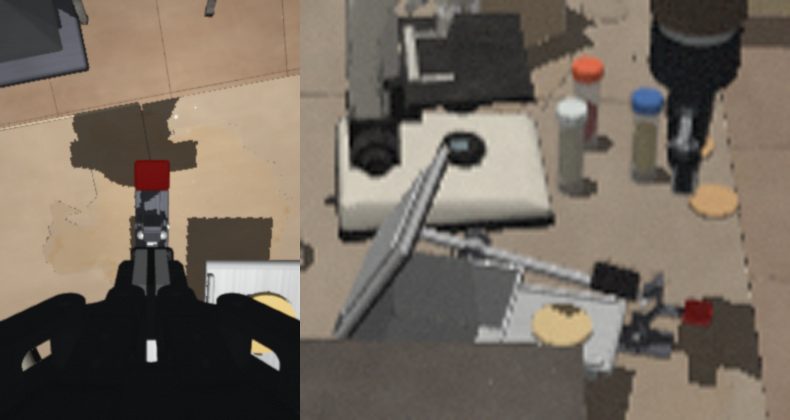

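The picture shows the lid standing open, the lever latched and the dish still on the shelf. I'll go in front of the shelf with an 8° back tilt.

Call:
apply_moves:
  commands:
    - [0,0,-2,0,0,4,0]
    - [0,0,-6,1,0,8,0]
    - [0,0,-8,4,-0.2,8.9,0]
    - [0,0,-8,7,-1,8.9,0]
    - [0,0,-8,9.3,-1,8.9,0]
    - [0,0,-8,9.3,-1,8.9,0]
    - [0,0,-8,9.3,-1,8.9,0]

```text
t: 7.52
eef_pos: [0.4573, 0.4206, 0.0955]
ee_rot: [-1.149, 1.195, 0.971]
wrist_force: [0.2, -0.4, -0.4]
width: 0.002
```

Run:
```python
from h import *
print(loc(),manip.get_state()['wrist_force']);im=manip.get_image('wrist');s=manip.get_image('side')
x=cv2.resize(s[205:325,205:345],(490,420),interpolation=cv2.INTER_CUBIC)
cv2.imwrite('pics/w5.png',np.hstack([im[:,130:430],x])[:,:,::-1])
M=down(YAW,8)
rows([(W(-160,1,94.5),M),(W(-140,1,94.5),M),(W(-66,1,94.5),M)])
```

```text
[-189.5553    1.7551   95.464 ] [ 0.1653 -0.3662 -0.4109]
[0.02, 0.11, 0.05, 0.6, -2.91, -0.11]
[0.02, 0.11, 0.05, 0.88, -4.89, -0.11]
[0.02, 0.11, 0.05, 1.92, -12.22, -0.12]
```

View pics/w5.png

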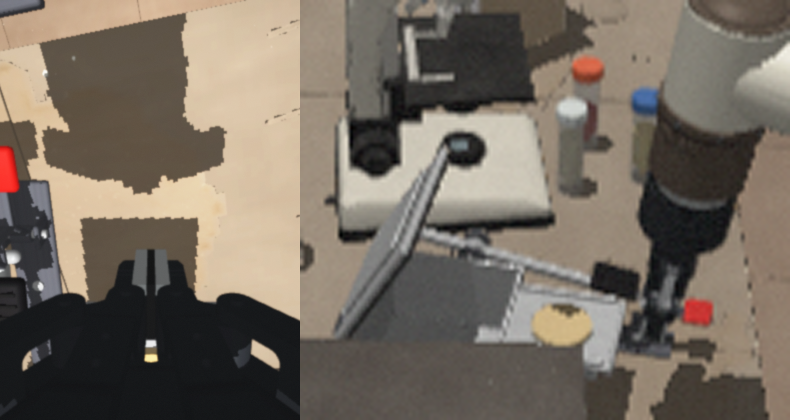

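The fingers are in front of the shelf, in line with the dish and clear of everything. I'll push.

Call:
apply_moves:
  commands:
    - [0,0,0,0.3,-1.5,-0.1,0]
    - [0,0,0,0.55,-2.9,-0.1,0]
    - [0,0,0,0.65,-3.7,-0.1,0]
    - [0,0,0,0.75,-4.4,-0.1,0]
    - [0,0,0,0.85,-5.1,-0.1,0]
    - [0,0,0,0.95,-5.8,-0.1,0]
    - [0,0,0,1.05,-6.5,-0.1,0]
    - [0,0,0,1.15,-7.2,-0.1,0]

```text
t: 8.62
eef_pos: [0.5286, 0.4064, 0.0939]
ee_rot: [-1.149, 1.195, 0.971]
wrist_force: [-0.1, 0.3, 0.0]
width: -0.002
```

Run:
```python
from h import *
print(loc(),manip.get_state()['wrist_force']);s=manip.get_image('side');im=manip.get_image('wrist')
x=cv2.resize(s[205:325,205:345],(490,420),interpolation=cv2.INTER_CUBIC)
cv2.imwrite('pics/w6.png',np.hstack([im[:,130:430],x])[:,:,::-1])
rows([(W(-66,1,94.5),down(YAW,8))])
```

```text
[-116.8847    0.4756   93.9399] [-0.111   0.2794  0.0466]
[0.0, 0.01, 0.01, 0.65, -5.01, 0.05]
```

View pics/w6.png

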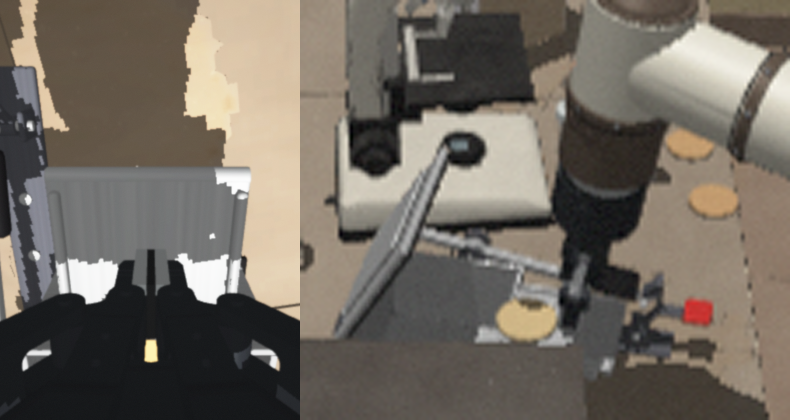

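The dish has moved with the fingers and hangs toward the rim. I'll push on over the edge.

Call:
apply_moves:
  commands:
    - [0,0,0,0.1,-0.8,0,0]
    - [0,0,0,0.2,-1.6,0,0]
    - [0,0,0,0.3,-2.4,0,0]
    - [0,0,0,0.4,-3.2,0,0]
    - [0,0,0,0.5,-4.0,0,0]
    - [0,0,0,0.6,-4.7,0,0]
    - [0,0,0,0.6,-4.9,0,0]
    - [0,0,0,0.6,-4.9,0,0]

```text
t: 9.72
eef_pos: [0.5768, 0.3975, 0.0948]
ee_rot: [-1.149, 1.195, 0.971]
wrist_force: [0.3, 0.3, 0.0]
width: 0.001
```

Run:
```python
from h import *
print(loc(),manip.get_state()['wrist_force']);s=manip.get_image('side');im=manip.get_image('top')
x=cv2.resize(s[205:325,205:345],(490,420),interpolation=cv2.INTER_CUBIC)
y=cv2.resize(im[160:260,150:220],(294,420),interpolation=cv2.INTER_CUBIC)
cv2.imwrite('pics/w7.png',np.hstack([y,x])[:,:,::-1])
rows([(W(-200,1,100),down(YAW,8)),(W(-210,1,160),down(YAW,0)),(W(-229,-86,160),down(YAW,0)),(W(-229,-86,75),down(YAW,0))])
```

```text
[-67.8544   0.4161  94.7605] [0.3399 0.2936 0.0122]
[0.05, -0.0, -0.01, -2.35, 12.99, 0.07]
[0.05, -0.01, 7.99, -8.43, 13.15, 0.07]
[0.05, -0.01, 7.99, -8.69, 15.03, -8.63]
[0.05, -0.01, 7.99, -0.28, 16.22, -8.63]
```

View pics/w7.png

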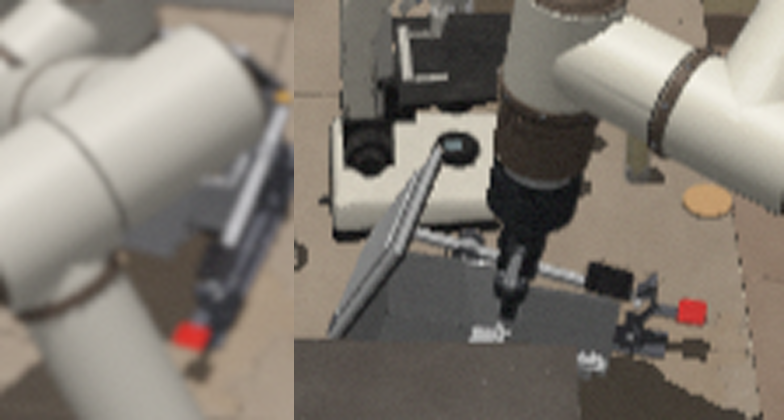

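The dish has gone over the edge, with nothing left on the shelf and the lid still open. I'll back out and go above the tab with a 20° tilt, so the gripper stays clear of the swinging lever tip.

Call:
apply_moves:
  commands:
    - [0,0,0,-0.6,4,0.1,0]
    - [0,0,0,-1.4,9,0.1,0]
    - [0,0,0,-3,13,0.1,0]
    - [0,0,-2,-8,14,0.1,0]
    - [0,0,-6,-8.5,14.5,-4,0]
    - [0,0,-9,-8.5,15,-8.6,0]
    - [0,0,-12,-8.5,15,-8.6,0]
    - [0,0,-12,-6,15,-8.6,0]
    - [0,0,-12,-6,15,-8.6,0]
    - [0,0,-12,-6,15,-8.6,0]

```text
t: 11.08
eef_pos: [0.4343, 0.333, 0.1552]
ee_rot: [-1.241, 1.086, 0.895]
wrist_force: [-0.1, 0.4, -0.3]
width: 0.002
```

Run:
```python
from h import *
print(loc(),manip.get_state()['wrist_force']);im=manip.get_image('wrist');s=manip.get_image('side')
x=cv2.resize(s[205:325,205:345],(490,420),interpolation=cv2.INTER_CUBIC)
cv2.imwrite('pics/w8.png',np.hstack([im[:,130:430],x])[:,:,::-1])
M=down(YAW,20)
rows([(W(-221,-86,z),M) for z in(65,54,46,40,36)]);print(blobs(mask(im,'red'),50))
```

```text
[-196.5459  -88.5833  155.1724] [-0.1148  0.3536 -0.2753]
[2.16, 0.42, -4.23, 8.03, 4.78, 0.39]
[2.16, 0.42, -4.23, 9.09, 5.08, 0.4]
[2.16, 0.42, -4.23, 9.86, 5.3, 0.4]
[2.16, 0.42, -4.23, 10.44, 5.46, 0.41]
[2.16, 0.42, -4.23, 10.82, 5.57, 0.41]
[(np.int32(1557), array([284.76, 136.86]), array([264, 118,  43,  39], dtype=int32))]
```

View pics/w8.png

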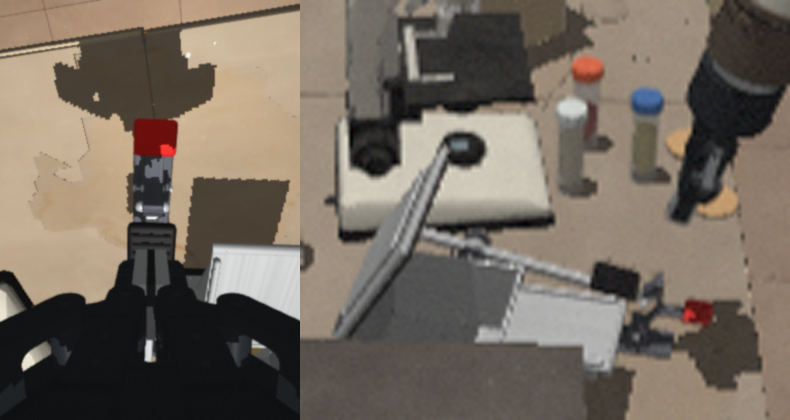

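The shelf is empty, the lid is held and the tab is at wrist pixel (285,137). I'll approach it.

Call:
apply_moves:
  commands:
    - [1,0.2,-2,0,2.5,0.4,0]
    - [2,0.4,-4.2,1,4.8,0.4,0]
    - [2,0.4,-4.2,5,4.8,0.4,0]
    - [2,0.4,-4.2,7.6,4.7,0.4,0]
    - [2,0.4,-4.2,7.6,4.7,0.4,0]
    - [2,0.4,-4.2,7.6,4.7,0.4,0]

```text
t: 11.92
eef_pos: [0.4427, 0.3323, 0.1]
ee_rot: [-1.233, 1.107, 0.924]
wrist_force: [-0.8, 0.8, -0.3]
width: -0.003
```

Run:
```python
from h import *
st=manip.get_state();print(loc(),st['wrist_force']);im=manip.get_image('wrist')
b=blobs(mask(im,'red'),50);print(b,loc(plane(cam('wrist',st),*b[-1][1],.050)))
M=down(YAW,20)
rows([(W(-221,-86,z),M) for z in(54,46,40,36)]+[(W(-240,-86,100),M)])
```

```text
[-188.1283  -87.7804  100.0061] [-0.8301  0.8481 -0.3383]
[(np.int32(2518), array([285.21, 156.2 ]), array([258, 133,  57,  48], dtype=int32))] [-224.0489  -87.0721   50.    ]
[2.56, 0.39, -6.09, 3.71, 4.29, 0.33]
[2.56, 0.39, -6.09, 4.49, 4.48, 0.34]
[2.56, 0.39, -6.09, 5.07, 4.63, 0.34]
[2.56, 0.39, -6.09, 5.46, 4.73, 0.34]
[2.56, 0.39, -6.09, -1.21, 5.03, 0.39]
```

The arm fell short of the target without any contact force, so I'll check the joints.

Run:
```python
from h import *
st=manip.get_state();print(st['joint_positions'],st['joint_velocities'],loc(),st['wrist_force'],st['moment'],R.from_rotvec(st['ee_rot']).as_matrix())
```

```text
[ 1.0375  0.336  -0.6136  0.4256 -0.5732 -3.0963] [ 0.0019 -0.0083  0.0012 -0.      0.0012 -0.0001] [-188.1407  -87.5468  100.3354] [ 0.0631 -0.1378 -0.2273] [0.1392 0.5105 0.0009] [[ 0.2372 -0.9621  0.1347]
 [-0.0386  0.1292  0.9909]
 [-0.9707 -0.2403 -0.0065]]
```

Joint 6 is at its limit at -3.10. Spinning the tool about -90° around its own axis frees it, and the fingertip footprint stays about the same. I'll raise, back off and spin.

Run:
```python
from h import *
spin=lambda a:R.from_euler('x',a,degrees=True).as_matrix()
M=down(YAW,14)
rows([(W(-195,-86,140),M),(W(-225,-86,150),M@spin(-30)),(W(-225,-86,150),down(YAW,20)@spin(-60)),(W(-225,-86,150),down(YAW,25)@spin(-90))])
```

```text
[2.58, 0.25, -0.09, -4.01, -0.29, 0.16]
[-27.42, 0.27, -0.02, -5.71, 2.37, 0.29]
[-57.38, 3.53, -5.3, -5.71, 2.37, 0.29]
[-87.15, 9.04, -8.26, -5.71, 2.37, 0.29]
```

Call:
apply_moves:
  commands:
    - [0,0,0,-4,0,0.2,0]
    - [-10,0,0,-5.7,1,0.3,0]
    - [-20,0,0,-5.7,2.3,0.3,0]
    - [-30,0.5,-0.5,-5.7,2.3,0.3,0]
    - [-40,1.5,-2,-5.7,2.3,0.3,0]
    - [-50,2.5,-4,-5.7,2.3,0.3,0]
    - [-60,4,-5.5,-5.7,2.3,0.3,0]
    - [-70,6,-6.5,-5.7,2.3,0.3,0]
    - [-80,8,-7.5,-5.7,2.3,0.3,0]
    - [-87,9,-8.3,-5.7,2.3,0.3,0]
    - [-87,9,-8.3,-5.7,2.3,0.3,0]

```text
t: 13.35
eef_pos: [0.4073, 0.3401, 0.1501]
ee_rot: [-2.557, 0.233, 1.63]
wrist_force: [-0.5, 0.5, -0.2]
width: 0.003
```

```bash
cat >> h.py <<'E'
spin=lambda a:R.from_euler('x',a,degrees=True).as_matrix()
E
python3 - <<'E'
from h import *
st=manip.get_state();print(st['joint_positions'],loc(),st['wrist_force'],Rz.T@R.from_rotvec(st['ee_rot']).as_matrix())
M=down(YAW,25)@spin(-90)
rows([(W(-220,-87,z),M) for z in(150,75,60,52,46,42)])
E
```

```text
[ 1.1549  0.2171 -0.7781  0.7858 -0.619  -1.999 ] [-224.411   -86.4068  150.0599] [-0.4802  0.488  -0.246 ] [[ 0.4223 -0.0034 -0.9065]
 [ 0.0005 -1.      0.004 ]
 [-0.9065 -0.0021 -0.4223]]
[-0.23, 0.02, 0.03, 0.19, 0.06, -0.4]
[-0.23, 0.02, 0.03, 6.99, 0.07, 2.77]
[-0.23, 0.02, 0.03, 8.35, 0.08, 3.4]
[-0.23, 0.02, 0.03, 9.08, 0.08, 3.74]
[-0.23, 0.02, 0.03, 9.62, 0.08, 3.99]
[-0.23, 0.02, 0.03, 9.98, 0.08, 4.16]
```

Now the pose is exactly as planned. I'll descend onto the tab.

Call:
apply_moves:
  commands:
    - [0,0,0,4,0.1,1.3,0]
    - [0,0,0,7,0.1,2.8,0]
    - [0,0,0,8.2,0.1,3.3,0]
    - [0,0,0,8.7,0.1,3.55,0]
    - [0,0,0,9.1,0.1,3.75,0]

```text
t: 13.98
eef_pos: [0.4122, 0.339, 0.0516]
ee_rot: [-2.557, 0.234, 1.628]
wrist_force: [-1.4, -0.0, 3.6]
width: -0.0
```

Call:
apply_moves:
  commands:
    - [0,0,0,0.3,0,0.14,0]
    - [0,0,0,0.6,0,0.28,0]
    - [0,0,0,0.8,0,0.37,0]

```text
t: 14.35
eef_pos: [0.4115, 0.3393, 0.0422]
ee_rot: [-2.558, 0.231, 1.631]
wrist_force: [-3.6, 1.1, 3.3]
width: -0.001
```

Call:
apply_moves:
  commands:
    - [0,0,0,0.2,0,0.1,0]
    - [0,0,0,0.2,0,0.1,0]
    - [0,0,0,0.2,0,0.1,0]
    - [0,0,0,0.2,0,0.1,0]
    - [0,0,0,0.2,0,0.1,0]
    - [0,0,0,0.2,0,0.1,0]
    - [0,0,0,0.2,0,0.1,0]
    - [0,0,0,0.2,0,0.1,0]

```text
t: 15.35
eef_pos: [0.4114, 0.339, 0.0398]
ee_rot: [-2.558, 0.232, 1.632]
wrist_force: [-4.6, 1.9, 4.7]
width: 0.002
```

Run:
```python
from h import *
st=manip.get_state();print(loc(),st['wrist_force'])
s=manip.get_image('side');cv2.imwrite('pics/side9.png',s[:,:,::-1])
a=cv2.imread('pics/side0.png')[:,:,::-1]
d=np.abs(s.astype(int)-a).sum(2)
print('lid region diff vs start',d[255:305,215:268].mean(),'pad patch',s[266:271,290:296].mean(),a[266:271,290:296].mean())
```

```text
[-220.1359  -86.7186   39.8145] [-4.6058  1.9289  4.6898]
lid region diff vs start 5.011698113207547 pad patch 29.255555555555556 28.9
```

The lid region and the pad match the start picture, so the lever is released and the lid is shut. I'll lift off along the tool axis.

Call:
apply_moves:
  commands:
    - [0,0,0,-2,0,0,0]
    - [0,0,0,-6,0,0,0]
    - [0,0,0,-11,0,0,0]
    - [0,0,0,-16,0,0,0]
    - [0,0,0,-16,0,0,0]
    - [0,0,0,-16,0,0,0]
    - [0,0,0,-16,0,0,0]

```text
t: 16.27
eef_pos: [0.3455, 0.3489, 0.1832]
ee_rot: [-2.56, 0.24, 1.633]
wrist_force: [-0.6, 1.1, -0.7]
width: 0.0
```

Run:
```python
from h import *
st=manip.get_state();print(st['eef_pos'],st['wrist_force'])
s=manip.get_image('side');t=manip.get_image('top')
a=cv2.imread('pics/side0.png')[:,:,::-1]
d=np.abs(s.astype(int)-a).sum(2);print('lid diff',d[255:305,215:268].mean())
print('tan/red side',[(b[0],b[1]) for k in('tan','red') for b in blobs(mask(s,k),20) if 205<b[1][0]<345 and 215<b[1][1]<330])
x=cv2.resize(s[190:330,200:345],(435,420),interpolation=cv2.INTER_CUBIC);y=cv2.resize(t[160:265,150:240],(360,420),interpolation=cv2.INTER_CUBIC)
cv2.imwrite('pics/final.png',np.hstack([y,x])[:,:,::-1])
```

```text
[0.3455 0.3489 0.1832] [-0.5919  1.084  -0.6795]
lid diff 5.408679245283019
tan/red side [(np.int32(92), array([316.02, 245.34])), (np.int32(107), array([322.72, 261.42])), (np.int32(43), array([286.42, 224.47])), (np.int32(49), array([318.45, 293.71]))]
```

View pics/final.png

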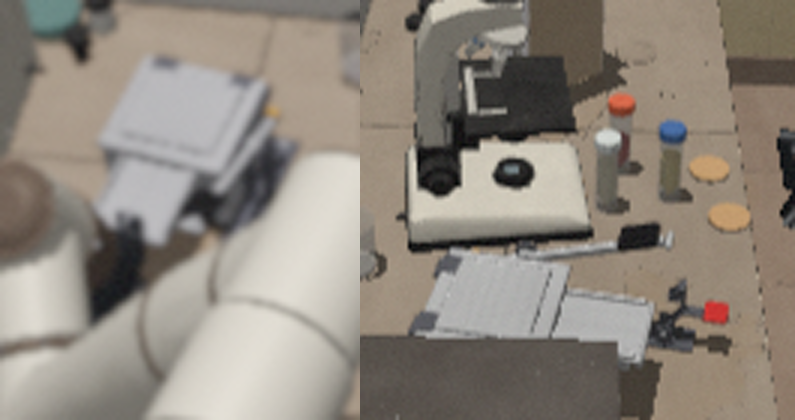

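The lid is shut, the shelf is empty, the lever is back up, the bystanders are unmoved and the robot is clear, so I'm handing in.

```bash
python3 -c "
from plant import manip
print(manip.hand_in())"
```

```text
the job is handed in; nothing more can be done
None
```

The culture dish is in the chest and the lid is shut; I handed the job in at about 16 s of the 64 s allowed.

- **Lever:** I pressed the pad to its bottom stop at about 20 N, and the catch then held the lid open by itself.
- **Dish:** I pushed it along the shelf and over the rim with the closed fingertips, without lifting it.
- **Tab:** I pressed it about 16 mm at roughly 5 N, which freed the lever, and the lid fell shut.

**Last checks:**
- In the side view the lid matches its picture from the start, and the lever is back up.
- The shelf is empty.
- The two kept dishes, the orange cap and the red tab are within about 0.1 pixel of their starting places. The other nearby bystanders look unmoved.
- The gripper is clear of everything.
- I did not see the dish inside the well. I judged that it fell in because it vanished over the rim and shows nowhere else.

**What went wrong or disagreed:**
- My first approach to the tab stopped short because joint 6 reached its limit, with no contact force. I raised the tool, turned it 90° and approached again.
- Early positions from the top and side cameras disagreed by 10 to 17 mm, so I used the wrist camera. Its tab and shelf heights matched the given ones to within about 2 mm.

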